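# Pack the low carton on the shed bench

### The arm

A 7-joint arm with a two-finger parallel gripper is mounted at the origin on the work surface. World frame = base frame: x ahead of the robot, y to its left, z up, the work surface at z = 0. Lengths are in m, angles in rad, forces in N, time in s.
With the tool pointing down it reaches from about 0.425 to 0.825 m from the base axis. Payload 3.6 kg.
Tool frame: the origin (TCP) lies between the finger pads; the fingertips stand 11 mm ahead of it and the grasp point (between the pads) lies 8 mm behind it; z points along the fingers, x is the direction in which the jaws open and shut, and the axes are right-handed (so a half turn about z gives the same grasp; the last joint's range is limited). The gripper opens to 93 mm and grips with 3 to 60 N. Pads are 15 mm wide; open, the fingers measure 128 mm over their backs; the gripper's body (75 mm by 188 mm) begins 65 mm behind the grasp point.
Start: joints at [1.111, 0.615, -0.013, 1.423, 0.008, 1.103, -0.04], TCP at [0.273, -0.59, 0.23] pointing down, gripper open.
Joint ranges: [-3.12, 3.12], [-0.3, 2.06], [-1.34, 1.32], [0.26, 2.42], [-1.36, 4.5], [0.01, 1.98], [-2.84, 2.84]. Speed limits (rad/s): [2.79, 2.79, 3.14, 3.14, 3.14, 3.14, 3.14].

### API

Orientations are given as a unit quaternion [w, x, y, z].
In Python, from cell import env gives the robot as it stands.
- The arm moves only by the tool move_arm, never from a script. Its argument "targets" is a list of rows, each a list of 6 numbers: the shift along the world's x, y, z in m, then the turn, a rotation vector about the world's x, y, z in rad. In form: [[tx, ty, tz, ax, ay, az], ...]. A call has 1 to 12 rows; each row shifts and turns the commanded pose from where the row before left it; what a row does not reach is not made up. A row lasts 1/12 s, in which the tool goes at most 41.7 mm and 7.16 degrees, less where a joint would pass 70% of its speed; a pose out of reach is approached as far as the arm can. A call is refused whole if a number of a shift passes 0.0417 or a number of a turn 0.125, either way. A call with a gripper value outside its range is refused whole. "fingers" is the finger opening in m, from 0 to 0.093, set as the call begins (left out, the last holds). The fingers move at their own pace and stop on an object; "grip_force" is the grip in N (left out, the last holds). Time passes only in rows, so rows that do not move let the fingers close. It gives the time, the measured TCP pose, the force and the opening at its end, in the units of the state.
- env.get_obs(): the state, without advancing time (a new reading comes with each control period).
- env.camera(name): name is "side" or "top" or "wrist"; returns a dict with "img" (400x640x3 uint8, red, green, blue), "camera_matrix" (3x3 intrinsics, pixels), "k1" (the pictures are not rectified: a ray, as slopes to the right and down, at radius r is drawn at 1 + k1 r^2 times it, then the intrinsics apply), "R" (3x3) and "t" (3): a world point X has camera coordinates R X + t. Camera axes: x right, y down, z forward; pixel columns grow to the right and rows downward; lengths in m; the calibration is good to about 2 mm. A picture is of the moment at which its call begins. There is no depth.
- env.sign_off(): hands the job in, once; it reports no verdict.
The state is a dict: "time": time; "joint_pos": joint angles; "qd": joint speeds; "joint_efforts": joint torques, N m; "tool_pos": TCP position; "tcp_rot": TCP orientation; "wrist_force": force on the tool from outside, world axes, zero at the start; "wrist_torque": the same for the moment, N m; "finger_gap": finger opening in m.
Only numpy, scipy, OpenCV 4.12 (cv2) and the standard library are available. Lean on these libraries where they do the work, as an engineer would, in place of code of your own. Each camera call takes 0.05 s, during which the arm holds its last target.

### The job

Pack the low open carton with the smaller of the two long cardboard boxes, the square steel tin and the slim black case, so that all three stand flat on the carton's floor side by side, the same way up as they are now. Set each one down rather than dropping it, and leave the round can, the big box, the tape and the wrench where they are.

Things in the scene. Friction and masses are not known exactly. Their poses are not given: they have to be found in the camera images.
- carton_in (a point): Low open cardboard carton, fixed to the bench. This point: centre of its inner floor, 4 mm above the bench. Inside 164 mm along its x (within 0.4 rad of straight ahead) and 150 mm along its y; walls 4 mm thick, rim 30 mm above the inner floor; z up. Room for all: the rod box along one 164 mm wall, tin and case in a row along the other; a rod box down the middle leaves the tin no room.
- rod_box: The smaller of two long cardboard boxes with a paper tape band: 140 mm along its x, 52 mm along its y, 60 mm high, 0.25-0.5 kg. Origin at the centre of its underside, z up. Starts lying flat on the bench, its x within about 0.5 rad of straight ahead.
- screw_tin: Square bare-steel tin with a lid seam, 60 x 60 mm, 95 mm high, 0.25-0.5 kg, closed and solid. Origin at the centre of its underside, z up. Starts upright on the bench, turned at most about 0.6 rad.
- bit_case: Slim upright black plastic case, 46 mm along its x, 60 mm along its y, 110 mm high, 0.2-0.4 kg, closed and solid. Origin at the centre of its underside, z up. Starts upright on the bench, its x within about 0.6 rad of straight ahead.
- paint_can: Bystander: round can with a paper label, 64 mm diameter, 100 mm high, standing upright in the row of places with the three pieces. Origin at the centre of its underside.
- big_box: Bystander: the larger long cardboard box, 200 x 80 x 70 mm high, too big for this job. Origin at the centre of its underside, x along its length.
- tape_roll: Bystander: roll of grey tape lying flat, 90 mm outside diameter, 40 mm high, beyond the carton. Origin at the centre of its underside.
- wrench: Bystander: steel wrench, 180 mm long, lying on the bench beyond the carton. Its x is its length.
There are look-alikes about, which are no part of the job. Leave any green or orange look-alike of the rod_box alone.

How it is judged:
By the outcome, as a careful person would: the job done as asked, in the order asked, and still so for the second after the job is handed in, with the robot touching nothing.
It also fails if it takes over 67 s, if anything falls off the work surface, if the arm or the gripper's body presses on something with over 40 N, if the wrist force passes 120 N, or if a joint passes its speed limit or range.

## Working session

There is one attempt and no reset: what is moved stays moved. The work goes in short steps, Python scripts to look and compute and a tool call to move; the robot and the scene stay as the last step left them, time stands still between calls to the robot, and variables do not carry over. Pictures are saved under pics/ and viewed, and the job is handed in when it is done.

Besides the shell and the picture viewer there is one more tool, called after ">>>" as name([rows], argument=value, ...), one row to a line, values as JSON. move_arm: Moves the arm, as the interface text tells. Its arguments: {"type":"object","properties":{"targets":{"type":"array"},"fingers":{"type":"number"},"grip_force":{"type":"number"}},"required":["targets"]}

```bash
ls; mkdir -p pics
python3 - <<'E'
from cell import env
import cv2,numpy as np
for n in ["top","side","wrist"]:
    c=env.camera(n); cv2.imwrite(f"pics/{n}0.png",c["img"][:,:,::-1]); np.savez(f"pics/{n}0.npz",**c)
    print(n,c["camera_matrix"].tolist(),c["k1"],np.round(c["R"],3).tolist(),np.round(-c["R"].T@c["t"],3))
print(env.get_obs())
E
```

```text
pics
top [[417.19204760033864, 0.0, 323.90145547903813], [0.0, 417.19204760033864, 198.99231658592245], [0.0, 0.0, 1.0]] 0.034742710428984185 [[0.01, -1.0, -0.009], [-0.998, -0.009, -0.059], [0.059, 0.01, -0.998]] [0.487 0.099 1.277]
side [[371.57735448138715, 0.0, 319.3571784389752], [0.0, 371.57735448138715, 206.1755176429426], [0.0, 0.0, 1.0]] 0.021906518437256786 [[-0.882, -0.471, -0.015], [-0.319, 0.621, -0.716], [0.346, -0.627, -0.698]] [0.176 0.76  0.774]
wrist [[310.83300834685576, 0.0, 318.3567561504935], [0.0, 310.83300834685576, 200.36958363883411], [0.0, 0.0, 1.0]] -0.009355336035650337 [[0.418, -0.909, -0.002], [-0.876, -0.403, 0.266], [-0.243, -0.109, -0.964]] [ 0.339 -0.559  0.384]
{'time': 0.15, 'joint_pos': array([ 1.11151399,  0.61567416, -0.01262908,  1.4245201 ,  0.00811563,
        1.10339899, -0.04039981]), 'qd': array([ 0.00163514, -0.00198576, -0.00013767, -0.00349708, -0.00094968,
        0.00043107,  0.00019579]), 'joint_efforts': array([ 1.15865558e-03, -4.59344959e+01,  2.09657480e-01, -1.65940583e+01,
       -6.10661739e-02,  1.81569398e-02,  1.90870628e-04]), 'tool_pos': array([ 0.27238105, -0.58953626,  0.22876566]), 'tcp_rot': array([-5.15427217e-04,  8.42457945e-01, -5.38761227e-01, -8.27797995e-04]), 'wrist_force': array([ 0.1320479 , -0.10610453,  0.81121171]), 'wrist_torque': array([-0.02355349, -0.02584336, -0.00225084]), 'finger_gap': 0.09282518310332702}
```

View pics/top0.png

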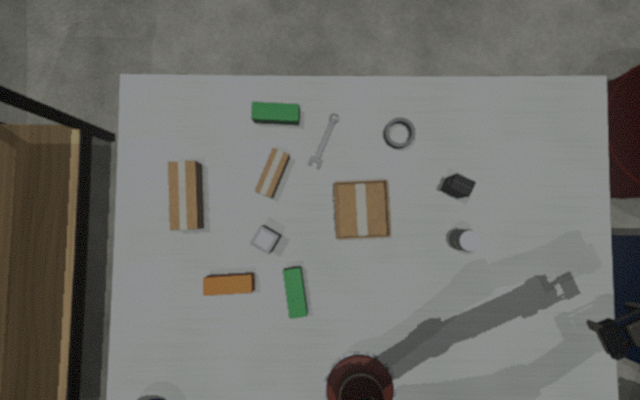

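View pics/side0.png

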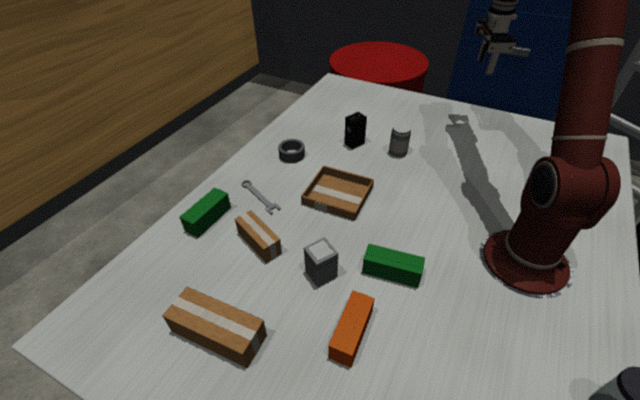

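View pics/wrist0.png

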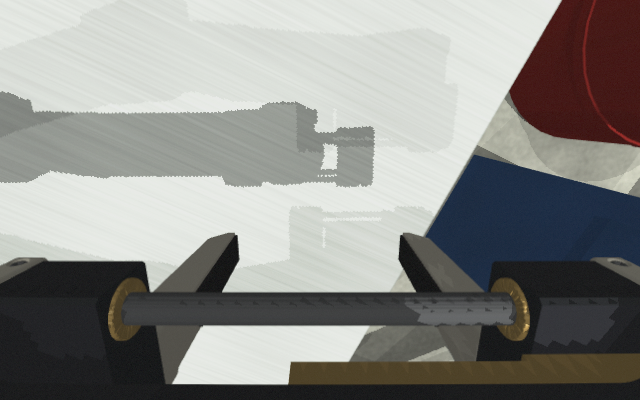

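Run:
```python
import cv2,numpy as np
t=cv2.imread("pics/top0.png"); s=cv2.imread("pics/side0.png")
def crop(im,x,y,w,h,f): return cv2.resize(im[y:y+h,x:x+w],None,fx=f,fy=f,interpolation=cv2.INTER_CUBIC)
# top crops: 5x, 80x60 each
a=[crop(t,240,140,64,60,6),crop(t,236,210,64,60,6),crop(t,426,160,64,60,6),crop(t,329,175,64,68,6)[:360]]
cv2.imwrite("pics/tz.png",np.vstack([np.hstack(a[:2]),np.hstack([a[2],cv2.resize(crop(t,329,175,64,68,6),(384,360))*0+0])])[:360])
cv2.imwrite("pics/tz2.png",np.hstack([crop(t,426,160,64,68,6),crop(t,329,175,66,68,6)]))
cv2.imwrite("pics/sz.png",np.hstack([crop(s,230,205,64,60,6),crop(s,295,232,64,60,6)]))
cv2.imwrite("pics/sz2.png",np.hstack([crop(s,325,105,64,64,5),crop(s,296,160,84,64,5)]))
```

```text
(no output)
```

View pics/tz.png

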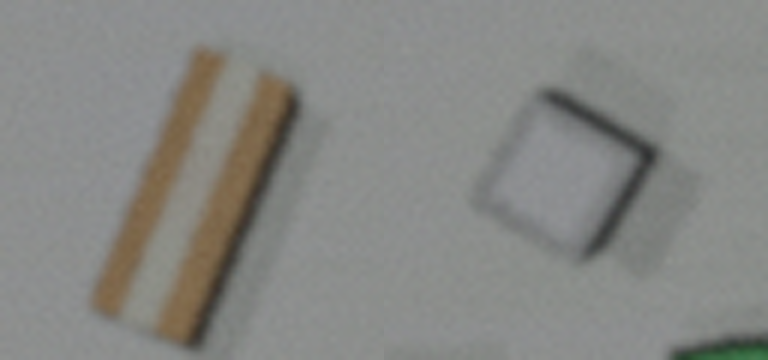

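View pics/tz2.png

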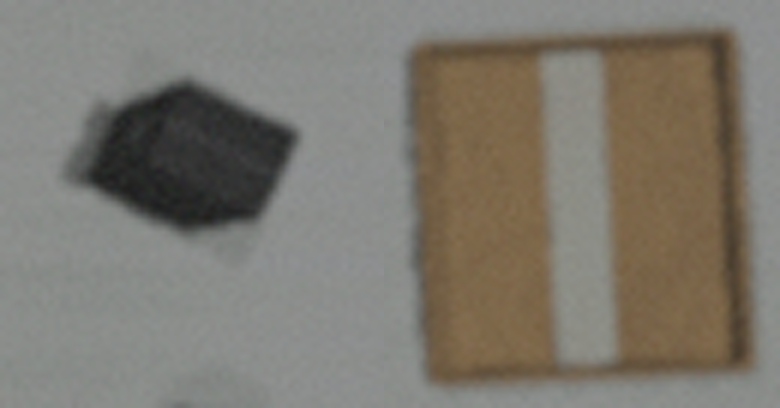

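View pics/sz.png

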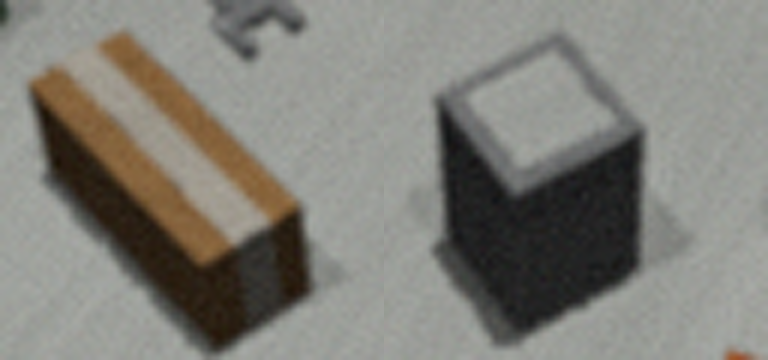

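View pics/sz2.png

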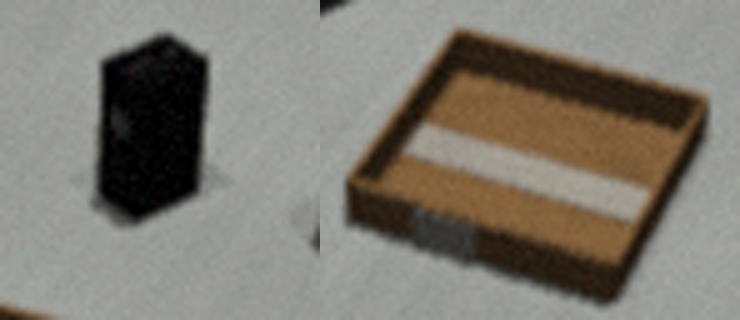

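```bash
cat > h.py <<'E'
import numpy as np,cv2
from scipy.optimize import least_squares
def proj(c,X):
    X=np.atleast_2d(X); p=X@c["R"].T+c["t"]; s=p[:,:2]/p[:,2:]
    s=s*(1+c["k1"]*(s**2).sum(1,keepdims=True)); K=c["camera_matrix"]
    return s*[K[0,0],K[1,1]]+[K[0,2],K[1,2]]
def corners(x,y,th,L,W,z0,z1):
    R=np.array([[np.cos(th),-np.sin(th)],[np.sin(th),np.cos(th)]])
    b=np.array([[1,1],[-1,1],[-1,-1],[1,-1]])*[L/2,W/2]
    q=b@R.T+[x,y]
    return np.vstack([np.c_[q,np.full(4,z1)],np.c_[q,np.full(4,z0)]])
def load(n): return dict(np.load(f"pics/{n}.npz"))
def ray(c,uv,z):
    f=lambda q:(proj(c,[[q[0],q[1],z]])[0]-uv)
    return least_squares(f,[0.55,0]).x
def fit(obs,L,W,z0,z1,guess):
    # obs: list of (cam, Nx2 px)
    g=np.array(guess,float)
    for it in range(6):
        C=corners(*g,L,W,z0,z1)
        asg=[]
        for c,p in obs:
            P=proj(c,C); asg.append(np.argmin(((p[:,None]-P[None])**2).sum(2),1))
        f=lambda q:np.concatenate([(proj(c,corners(*q,L,W,z0,z1))[a]-p).ravel() for (c,p),a in zip(obs,asg)])
        r=least_squares(f,g,loss='soft_l1'); g=r.x
    return g,[np.round(proj(c,corners(*g,L,W,z0,z1))[a]-p,1).tolist() for (c,p),a in zip(obs,asg)],[a.tolist() for a in asg]
E
cat > m.py <<'E'
from h import *
T=load("top0");S=load("side0")
def o(l,x,y,f): return (np.array(l,float)+.5)/f-.5+[x,y]
for u,z in [((272,173),.06),((266,238),.095),((463,183),.11),((361,209),.03)]: print(ray(T,u,z))
D={}
D['rod']=fit([(T,o([(200,47),(292,85),(190,345),(93,308)],240,140,6)),(S,o([(30,85),(128,33),(302,207),(204,265),(213,352),(308,293)],230,205,6))],.14,.052,0,.06,[*ray(T,(272,173),.06),-.35])
D['tin']=fit([(T,o([(475-384,195)],236,210,6)),(S,o([(52,95),(174,33),(258,128),(132,195),(126,347),(254,270)],295,232,6))],.06,.06,0,.095,[*ray(T,(266,238),.095),-.5])
D['case']=fit([(T,o([(185,78),(300,132),(258,218),(88,180)],426,160,6)),(S,o([(100,62),(167,33),(208,58),(135,220),(198,190)],325,105,5))],.046,.06,0,.11,[*ray(T,(463,183),.11),-.45])
D['carton']=fit([(T,o([(28,40),(349,33),(366,365),(46,380)],329,175,6)),(S,o([(135,30),(388,98),(292,268),(28,182),(292,302),(30,220)],296,160,5))],.172,.158,0,.034,[*ray(T,(361,209),.03),.05])
for k,v in D.items(): print(k,np.round(v[0],4),v[1],v[2])
# can, big, tape rough
print(ray(T,(466,240),.1),ray(T,(185,195),.07),ray(T,(399,133),.04))
dims=dict(rod=(.14,.052,0,.06),tin=(.06,.06,0,.095),case=(.046,.06,0,.11),carton=(.172,.158,0,.034))
for n,c in (("top",T),("side",S)):
    im=cv2.resize(c["img"][:,:,::-1],None,fx=4,fy=4,interpolation=cv2.INTER_CUBIC)
    for k,v in D.items():
        P=proj(c,corners(*v[0],*dims[k]));P=((P+.5)*4-.5)*16;P=P.astype(np.int32)
        cv2.polylines(im,[P[:4],P[4:]],True,(255,0,255),1,cv2.LINE_AA,4)
    im=im[440:1080,960:1960] if n=="top" else im[400:1180,880:1640]
    cv2.imwrite(f"pics/ov_{n}.png",cv2.resize(im,None,fx=.75,fy=.75,interpolation=cv2.INTER_AREA))
E
python3 m.py
```

```text
[0.63392498 0.26335315]
[0.44496144 0.2724192 ]
[ 0.60410242 -0.2779178 ]
[ 0.5316885  -0.00057314]
rod [ 0.637   0.2655 -0.386 ] [[[-0.5, -0.7], [0.5, -0.3], [-1.2, 0.2], [-1.4, -0.4]], [[-0.4, -0.8], [-0.1, -1.1], [0.6, -0.6], [-0.3, 0.2], [1.0, 0.5], [1.6, -0.0]]] [[0, 3, 2, 1], [0, 3, 2, 1, 5, 6]]
tin [ 0.4427  0.2793 -0.5138] [[[-1.8, 0.6]], [[-0.9, -0.4], [0.1, -0.6], [0.2, -0.0], [-0.7, 0.3], [1.1, -1.3], [0.1, 0.3]]] [[1], [0, 3, 2, 1, 5, 6]]
case [ 0.6015 -0.2768 -0.4462] [[[-0.1, -0.7], [0.4, -0.3], [0.4, 0.1], [-1.5, 0.2]], [[-0.1, -0.7], [-0.0, -0.5], [0.6, -0.0], [0.1, 0.7], [0.3, 0.7]]] [[0, 3, 2, 5], [0, 3, 2, 5, 6]]
carton [ 0.5327 -0.0014  0.0532] [[[0.3, -0.2], [-0.3, -1.4], [-0.1, 1.0], [-0.3, 0.4]], [[0.0, -0.5], [0.3, -0.1], [0.9, -0.7], [-1.0, -0.5], [0.3, 0.9], [-0.8, 0.2]]] [[0, 3, 2, 5], [3, 2, 1, 0, 5, 4]]
[ 0.44544713 -0.28771098] [0.56624164 0.51289478] [ 0.75963162 -0.11209269]
```

View pics/ov_top.png

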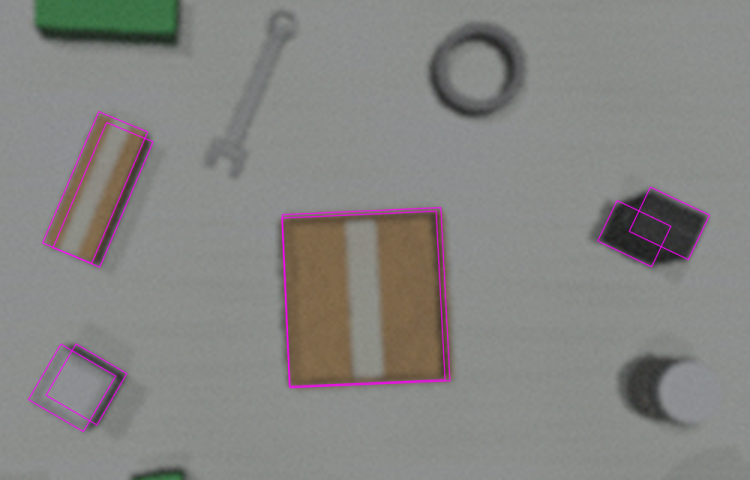

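View pics/ov_side.png

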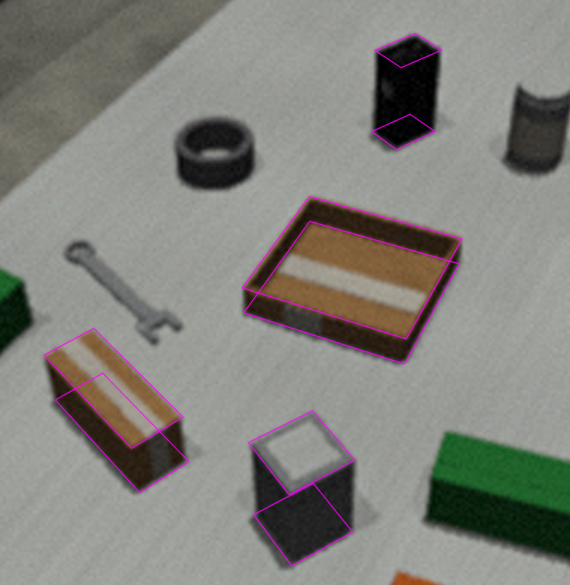

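>>> move_arm([
  [0.0152,0.0356,0,0,0,0.097],
  [0.0152,0.0356,0,0,0,0.097],
  [0.0152,0.0356,0,0,0,0.097],
  [0.0152,0.0356,0,0,0,0.097],
  [0.0152,0.0356,0,0,0,0.097],
  [0.0152,0.0356,0,0,0,0.097],
  [0.0152,0.0356,0,0,0,0.097],
  [0.0152,0.0356,0,0,0,0.097],
  [0.0152,0.0356,0,0,0,0.097],
  [0.0152,0.0356,0,0,0,0.097],
  [0.0152,0.0356,0,0,0,0.097],
  [0.0152,0.0356,0,0,0,0.097],
], fingers=0.093, grip_force=25)

```text
time: 1.15
tool_pos: [0.4552, -0.1611, 0.2297]
tcp_rot: [0.0, 1.0, 0.015, -0.0]
wrist_force: [0.7, -0.2, 0.5]
finger_gap: 0.0931
```

>>> move_arm([
  [0.0152,0.0356,0,0,0,0.097],
  [0.0152,0.0356,0,0,0,0.097],
  [0.0152,0.0356,0,0,0,0.097],
  [0.0152,0.0356,0,0,0,0.097],
  [0.0152,0.0356,0,0,0,0.097],
  [0.0152,0.0356,0,0,0,0.097],
  [0.0152,0.0356,0,0,0,0.097],
  [0.0152,0.0356,0,0,0,0.097],
  [0.0152,0.0356,0,0,0,0.097],
  [0.0152,0.0356,0,0,0,0.097],
  [0.0152,0.0356,0,0,0,0.097],
  [0.0152,0.0356,0,0,0,0.097],
])

```text
time: 2.15
tool_pos: [0.6379, 0.2655, 0.2291]
tcp_rot: [0.0, 0.827, 0.562, -0.001]
wrist_force: [0.7, 0.4, -0.2]
finger_gap: 0.0927
```

>>> move_arm([
  [0,0,0,0,0,0],
  [0,0,0,0,0,0],
  [0,0,0,0,0,0],
])

```text
time: 2.4
tool_pos: [0.6373, 0.2635, 0.2288]
tcp_rot: [0.0, 0.828, 0.56, -0.001]
wrist_force: [-1.1, -0.4, 0.1]
finger_gap: 0.0927
```

```bash
cat > w.py <<'E'
import sys
from h import *
from cell import env
def shot(cam,name,boxes):
    c=env.camera(cam); np.savez(f"pics/{name}.npz",**c)
    draw(c,name,boxes); return c
def draw(c,name,boxes):
    im=c["img"][:,:,::-1].copy()
    for b in boxes:
        P=proj(c,corners(*b));P=(P*16).astype(np.int32)
        cv2.polylines(im,[P[:4],P[4:]],True,(255,0,255),1,cv2.LINE_AA,4)
    cv2.imwrite(f"pics/{name}.png",im)
E
python3 - <<'E'
from w import *
shot("wrist","w1",[(.637,.2655,-.386,.14,.052,0,.06)])
o=env.get_obs();print(o["tool_pos"],o["tcp_rot"],o["joint_pos"])
E
```

```text
[0.63760886 0.26251052 0.2292757 ] [ 8.07398453e-04  8.28752076e-01  5.59614857e-01 -7.45268996e-04] [-0.09944207  0.75656285 -0.65971994  1.27727562  0.45959584  1.25861299
  0.42326106]
```

View pics/w1.png

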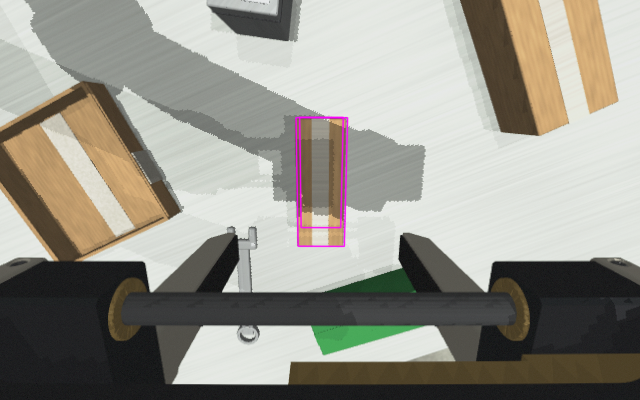

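>>> move_arm([
  [0,0.001,-0.025,0,0,0],
  [0,0.001,-0.03,0,0,0],
  [0,0,-0.03,0,0,0],
  [0,0,-0.03,0,0,0],
  [0,0,-0.03,0,0,0],
  [0,0,-0.025,0,0,0],
  [0,0,-0.017,0,0,0],
  [0,0,0,0,0,0],
  [0,0,0,0,0,0],
])

```text
time: 3.2
tool_pos: [0.6376, 0.2641, 0.0424]
tcp_rot: [0.0, 0.829, 0.56, -0.001]
wrist_force: [0.6, 0.1, 0.0]
finger_gap: 0.0929
```

>>> move_arm([
  [0,0,0,0,0,0],
  [0,0,0,0,0,0],
  [0,0,0,0,0,0],
  [0,0,0,0,0,0],
  [0,0,0,0,0,0],
  [0,0,0,0,0,0],
], fingers=0.03, grip_force=25)

```text
time: 3.7
tool_pos: [0.6376, 0.2665, 0.0431]
tcp_rot: [0.0, 0.828, 0.561, 0.0]
wrist_force: [-1.0, -0.5, -0.9]
finger_gap: 0.0576
```

>>> move_arm([
  [0,0,0,0,0,0],
  [0,0,0,0,0,0],
  [0,0,0,0,0,0],
  [0,0,0,0,0,0],
])

```text
time: 4.03
tool_pos: [0.6372, 0.2656, 0.0428]
tcp_rot: [0.0, 0.828, 0.56, -0.001]
wrist_force: [-2.3, -3.4, 4.5]
finger_gap: 0.0521
```

>>> move_arm([
  [0,0,0.01,0,0,0],
  [0,0,0.02,0,0,0],
  [0,0,0.025,0,0,0],
  [0,0,0.025,0,0,0],
  [0,0,0.02,0,0,0],
  [0,0,0,0,0,0],
  [0,0,0,0,0,0],
])

```text
time: 4.62
tool_pos: [0.6377, 0.2672, 0.1432]
tcp_rot: [-0.0, 0.828, 0.561, 0.001]
wrist_force: [0.3, -0.7, -2.9]
finger_gap: 0.052
```

Run:
```python
from w import *
shot("wrist","w2",[(.637,.2655,-.386,.14,.052,.1,.16)])
for i in range(3):
    o=env.get_obs();print(o["tool_pos"],o["tcp_rot"],o["finger_gap"],o["wrist_torque"],o["wrist_force"])
```

```text
[0.63683558 0.26616892 0.14144173] [-1.00869857e-04  8.28018117e-01  5.60700835e-01 -7.50131513e-04] 0.05187212819945098 [-0.00761291 -0.11989497 -0.00439215] [-0.05973515 -0.64417467 -4.45616924]
[0.63683558 0.26616892 0.14144173] [-1.00869857e-04  8.28018117e-01  5.60700835e-01 -7.50131513e-04] 0.05187212819945098 [-0.00761291 -0.11989497 -0.00439215] [-0.05973515 -0.64417467 -4.45616924]
[0.63683558 0.26616892 0.14144173] [-1.00869857e-04  8.28018117e-01  5.60700835e-01 -7.50131513e-04] 0.05187212819945098 [-0.00761291 -0.11989497 -0.00439215] [-0.05973515 -0.64417467 -4.45616924]
```

View pics/w2.png

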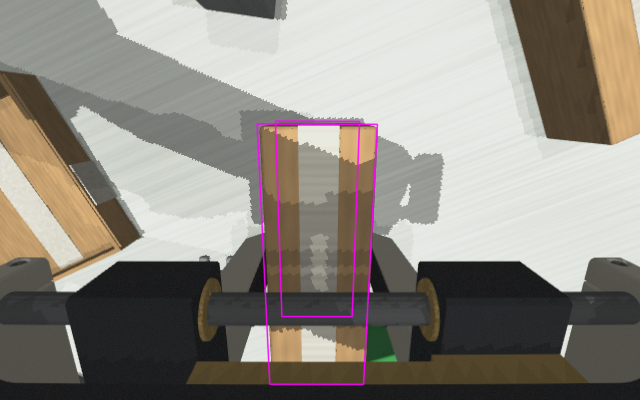

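>>> move_arm([
  [-0.006,-0.012,0,0,0,0.024],
  [-0.012,-0.025,0,0,0,0.049],
  [-0.012,-0.025,0,0,0,0.049],
  [-0.012,-0.025,0,0,0,0.049],
  [-0.012,-0.025,0,0,0,0.049],
  [-0.012,-0.025,0,0,0,0.049],
  [-0.012,-0.025,0,0,0,0.049],
  [-0.012,-0.025,0,0,0,0.049],
  [-0.012,-0.025,0,0,0,0.049],
  [-0.005,-0.012,0,0,0,0.018],
  [0,0,0,0,0,0],
  [0,0,0,0,0,0],
])

```text
time: 5.67
tool_pos: [0.5296, 0.0415, 0.1411]
tcp_rot: [-0.001, 0.689, 0.725, -0.001]
wrist_force: [0.5, 0.9, -3.0]
finger_gap: 0.0519
```

Run:
```python
from w import *
o=env.get_obs();print(o["tool_pos"],o["tcp_rot"],2*np.arctan2(o["tcp_rot"][2],o["tcp_rot"][1]))
B=[(.5327,-.0014,.0532,.172,.158,0,.034),(.5327,-.0014,.0532,.164,.150,0.004,.034),(.5304,.0425,.053,.14,.052,.1,.16)]
shot("wrist","w3",B);shot("side","s3",B)
```

```text
[0.52955936 0.04150191 0.1411475 ] [-0.00113315  0.68883769  0.72491428 -0.0007947 ] 1.6218219112788046
```

View pics/w3.png

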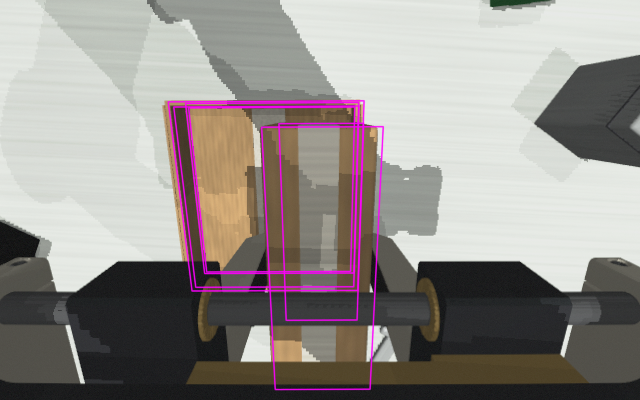

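View pics/s3.png

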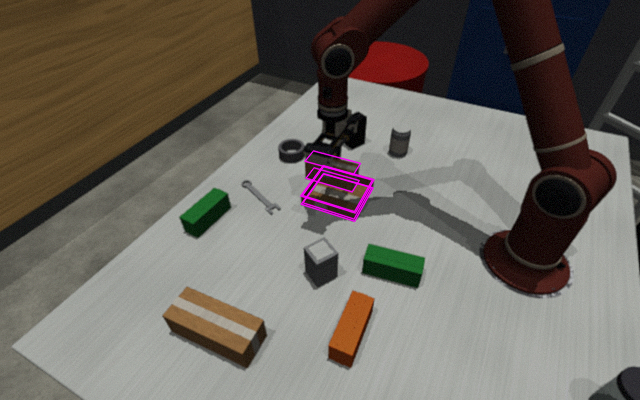

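Run:
```python
import cv2,numpy as np
c=np.load("pics/w3.npz")["img"][:,:,::-1]
cv2.imwrite("pics/w3z.png",cv2.resize(c[85:285,150:400],None,fx=3,fy=3,interpolation=cv2.INTER_CUBIC))
```

```text
(no output)
```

View pics/w3z.png

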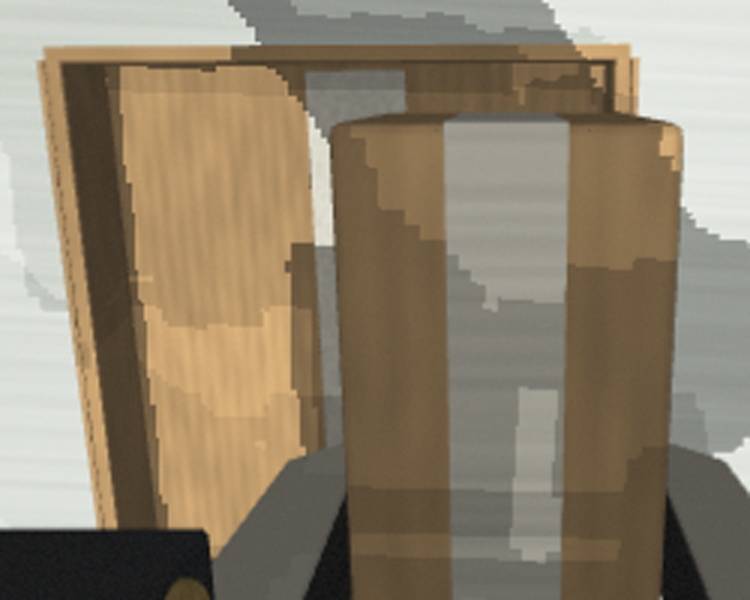

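>>> move_arm([
  [0,-0.001,-0.02,0,0,0],
  [0,0,-0.025,0,0,0],
  [0,0,-0.02,0,0,0],
  [0,0,-0.015,0,0,0],
  [0,0,-0.008,0,0,0],
  [0,0,-0.003,0,0,0],
  [0,0,0,0,0,0],
  [0,0,0,0,0,0],
])

```text
time: 6.43
tool_pos: [0.5312, 0.0423, 0.0523]
tcp_rot: [0.0, 0.688, 0.726, 0.001]
wrist_force: [0.4, 0.0, -2.4]
finger_gap: 0.0518
```

>>> move_arm([
  [0,0,-0.001,0,0,0],
  [0,0,-0.001,0,0,0],
  [0,0,0,0,0,0],
  [0,0,0,0,0,0],
])

```text
time: 6.77
tool_pos: [0.5306, 0.0412, 0.05]
tcp_rot: [0.0, 0.688, 0.726, 0.0]
wrist_force: [0.4, 0.4, -3.5]
finger_gap: 0.0516
```

>>> move_arm([
  [0,0,-0.001,0,0,0],
  [0,0,-0.001,0,0,0],
  [0,0,0,0,0,0],
  [0,0,0,0,0,0],
])

```text
time: 7.1
tool_pos: [0.5304, 0.0413, 0.0476]
tcp_rot: [-0.0, 0.688, 0.726, -0.0]
wrist_force: [-0.5, 0.2, -2.1]
finger_gap: 0.052
```

>>> move_arm([
  [0,0,-0.001,0,0,0],
  [0,0,0,0,0,0],
  [0,0,0,0,0,0],
])

```text
time: 7.35
tool_pos: [0.5305, 0.0414, 0.0468]
tcp_rot: [0.0, 0.688, 0.726, 0.0]
wrist_force: [0.4, 0.1, -0.4]
finger_gap: 0.0521
```

>>> move_arm([
  [0,0,-0.0005,0,0,0],
  [0,0,0,0,0,0],
])

```text
time: 7.52
tool_pos: [0.5306, 0.0415, 0.0468]
tcp_rot: [0.0, 0.688, 0.726, 0.0]
wrist_force: [-1.0, -0.6, 3.0]
finger_gap: 0.0517
```

>>> move_arm([
  [0,0,0,0,0,0],
  [0,0,0,0,0,0],
  [0,0,0,0,0,0],
  [0,0,0,0,0,0],
  [0,0,0,0,0,0],
], fingers=0.072)

```text
time: 7.93
tool_pos: [0.5305, 0.0414, 0.0461]
tcp_rot: [-0.0, 0.688, 0.726, 0.0]
wrist_force: [-0.1, -0.5, -0.2]
finger_gap: 0.0719
```

>>> move_arm([
  [0,0,0.012,0,0,0],
  [0,0,0.025,0,0,0],
  [0,0,0.035,0,0,0],
  [0,0,0.035,0,0,0],
  [0,0,0.035,0,0,0],
  [0,0,0.032,0,0,0],
], fingers=0.093)

```text
time: 8.43
tool_pos: [0.5302, 0.0418, 0.2231]
tcp_rot: [0.0, 0.688, 0.726, 0.001]
wrist_force: [0.2, -0.9, 0.1]
finger_gap: 0.0927
```

>>> move_arm([
  [-0.0098,0.0264,0,0,0,-0.063],
  [-0.0098,0.0264,0,0,0,-0.063],
  [-0.0098,0.0264,0,0,0,-0.063],
  [-0.0098,0.0264,0,0,0,-0.063],
  [-0.0098,0.0264,0,0,0,-0.063],
  [-0.0098,0.0264,0,0,0,-0.063],
  [-0.0098,0.0264,0,0,0,-0.063],
  [-0.0098,0.0264,0,0,0,-0.063],
  [-0.0098,0.0264,0,0,0,-0.063],
  [0,0,0,0,0,0],
  [0,0,0,0,0,0],
  [0,0,0,0,0,0],
])

```text
time: 9.43
tool_pos: [0.4423, 0.2784, 0.2205]
tcp_rot: [0.0, 0.863, 0.504, -0.0]
wrist_force: [-0.2, -0.2, 0.4]
finger_gap: 0.0931
```

Run:
```python
from w import *
o=env.get_obs();print(o["tool_pos"],o["tcp_rot"],2*np.arctan2(o["tcp_rot"][2],o["tcp_rot"][1]))
B=[(.5327,-.0014,.0532,.164,.150,0.004,.034),(.5304,.0415,.053,.14,.052,.004,.064),(.4427,.2793,-.5138,.06,.06,0,.095)]
shot("wrist","w4",B);shot("top","t4",B)
im=cv2.imread("pics/t4.png");cv2.imwrite("pics/t4.png",cv2.resize(im[130:290,220:420],None,fx=4,fy=4,interpolation=cv2.INTER_CUBIC)[:600])
```

```text
[0.44232744 0.27836336 0.22047769] [ 4.60909085e-04  8.63419218e-01  5.04486904e-01 -6.82772141e-05] 1.0575753309007923
```

View pics/w4.png

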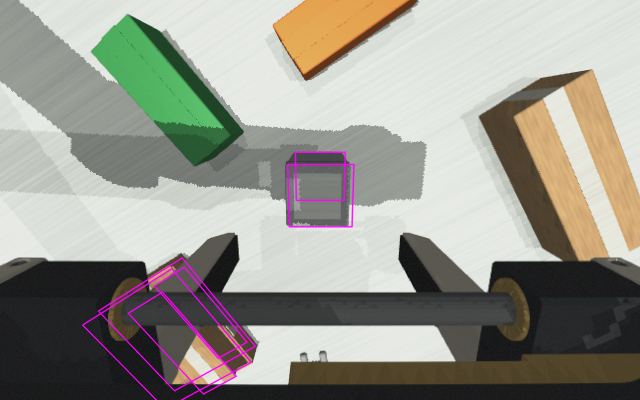

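View pics/t4.png

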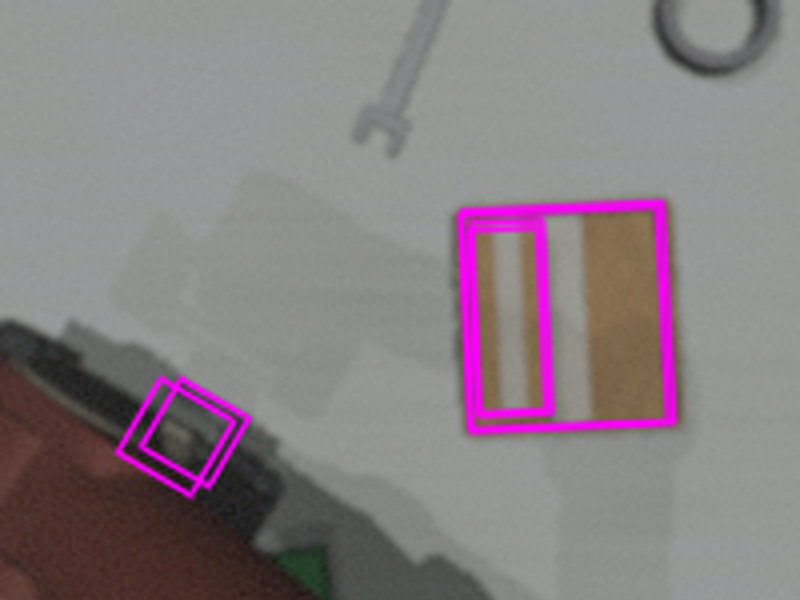

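>>> move_arm([
  [0,0,-0.0145,0,0,0],
  [0,0,-0.025,0,0,0],
  [0,0,-0.03,0,0,0],
  [0,0,-0.03,0,0,0],
  [0,0,-0.025,0,0,0],
  [0,0,-0.015,0,0,0],
  [0,0,-0.005,0,0,0],
  [0,0,0,0,0,0],
  [0,0,0,0,0,0],
])

```text
time: 10.28
tool_pos: [0.443, 0.2788, 0.0762]
tcp_rot: [-0.0, 0.864, 0.504, 0.0]
wrist_force: [0.3, -0.6, 0.1]
finger_gap: 0.0928
```

>>> move_arm([
  [0,0,0,0,0,0],
  [0,0,0,0,0,0],
  [0,0,0,0,0,0],
  [0,0,0,0,0,0],
  [0,0,0,0,0,0],
  [0,0,0,0,0,0],
  [0,0,0,0,0,0],
  [0,0,0,0,0,0],
  [0,0,0,0,0,0],
], fingers=0.04, grip_force=30)

```text
time: 11.03
tool_pos: [0.4417, 0.2778, 0.0758]
tcp_rot: [0.001, 0.864, 0.504, -0.001]
wrist_force: [-2.1, -2.7, 6.1]
finger_gap: 0.0595
```

>>> move_arm([
  [0,0,0.01,0,0,0],
  [0,0,0.02,0,0,0],
  [0,0,0.03,0,0,0],
  [0,0,0.03,0,0,0],
  [0,0,0.02,0,0,0],
  [0,0,0.01,0,0,0],
  [0,0,0,0,0,0],
  [0,0,0,0,0,0],
])

```text
time: 11.7
tool_pos: [0.4419, 0.2785, 0.195]
tcp_rot: [0.0, 0.864, 0.504, -0.0]
wrist_force: [0.8, 0.5, -4.7]
finger_gap: 0.0597
```

Run:
```python
from w import *
o=env.get_obs();print(o["tool_pos"],o["tcp_rot"],o["finger_gap"],2*np.arctan2(o["tcp_rot"][2],o["tcp_rot"][1]))
B=[(.4427,.2793,-.5138,.06,.06,.12,.215)]
shot("wrist","w5",B)
```

```text
[0.44193575 0.27849472 0.19497146] [ 1.06429076e-04  8.63565600e-01  5.04236278e-01 -4.67735578e-04] 0.05967675082400656 1.056994844045317
```

View pics/w5.png

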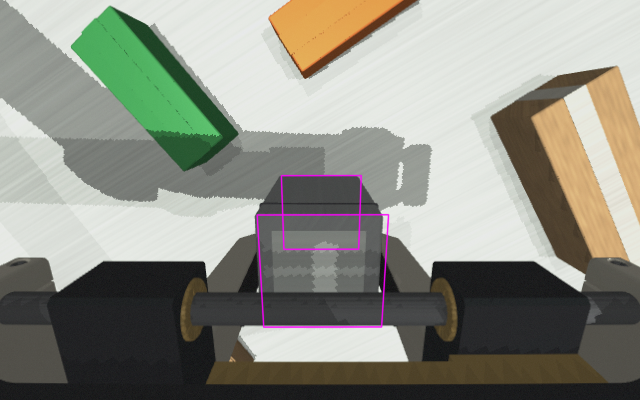

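Run:
```python
import cv2,numpy as np
c=np.load("pics/w5.npz")["img"][:,:,::-1];d=np.load("pics/w4.npz")["img"][:,:,::-1]
f=lambda c:cv2.convertScaleAbs(cv2.resize(c,(390,480),interpolation=cv2.INTER_CUBIC),alpha=1.8)
cv2.imwrite("pics/w5z.png",np.hstack([f(c[140:300,255:385]),f(d[140:240,280:361])]))
```

```text
(no output)
```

View pics/w5z.png

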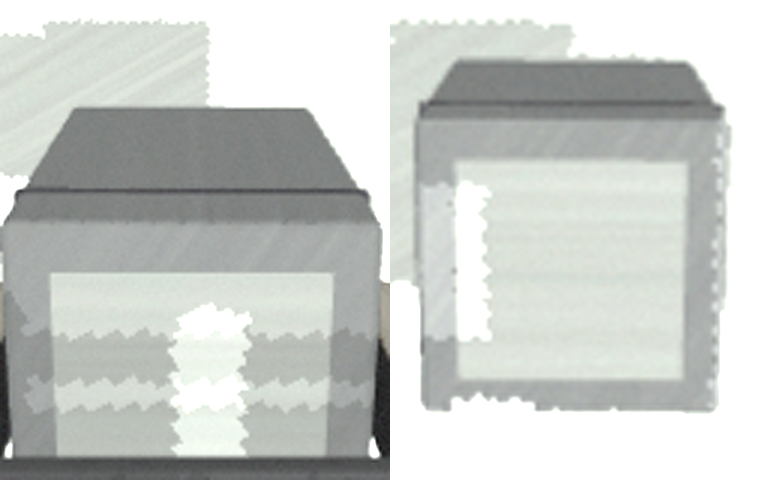

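>>> move_arm([
  [0.0022,-0.0133,0,0,0,0.025],
  [0.0042,-0.0266,0,0,0,0.047],
  [0.0042,-0.0266,0,0,0,0.047],
  [0.0042,-0.0266,0,0,0,0.047],
  [0.0042,-0.0266,0,0,0,0.047],
  [0.0042,-0.0266,0,0,0,0.047],
  [0.0042,-0.0266,0,0,0,0.047],
  [0.0042,-0.0266,0,0,0,0.047],
  [0.0042,-0.0266,0,0,0,0.047],
  [0.0042,-0.0266,0,0,0,0.047],
  [0.0042,-0.0266,0,0,0,0.047],
  [0.0042,-0.0266,0,0,0,0.047],
])

```text
time: 12.75
tool_pos: [0.4895, -0.0286, 0.1938]
tcp_rot: [-0.002, 0.696, 0.718, -0.001]
wrist_force: [0.0, 1.1, -4.3]
finger_gap: 0.0597
```

>>> move_arm([
  [0.0018,-0.0137,0,0,0,0.025],
  [0,0,0,0,0,0],
  [0,0,0,0,0,0],
  [0,0,0,0,0,0],
])

```text
time: 13.08
tool_pos: [0.4917, -0.0393, 0.1948]
tcp_rot: [-0.001, 0.688, 0.726, -0.0]
wrist_force: [0.3, 1.0, -4.1]
finger_gap: 0.0602
```

Run:
```python
from w import *
o=env.get_obs();print(o["tool_pos"],o["tcp_rot"],o["finger_gap"],2*np.arctan2(o["tcp_rot"][2],o["tcp_rot"][1]))
B=[(.5327,-.0014,.0532,.172,.158,0,.034),(.4927,-.0406,.053,.06,.06,.12,.215),(.5304,.0415,.053,.14,.052,.004,.064)]
shot("wrist","w6",B)
```

```text
[ 0.49166008 -0.03926573  0.19476234] [-1.28667907e-03  6.87577799e-01  7.26109573e-01 -5.42559047e-05] 0.06022191851345838 1.6252952741759799
```

View pics/w6.png

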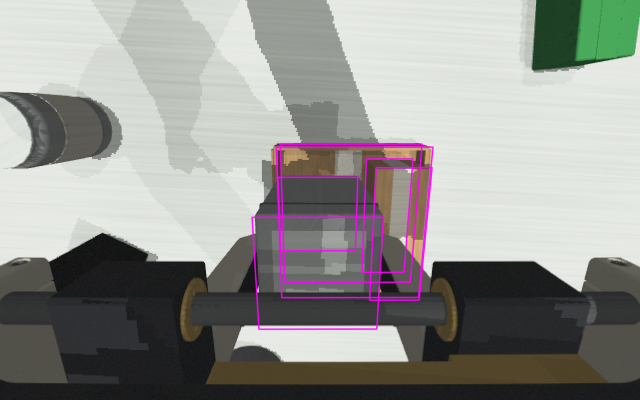

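>>> move_arm([
  [0,0,-0.015,0,0,0],
  [0,0,-0.025,0,0,0],
  [0,0,-0.025,0,0,0],
  [0,0,-0.02,0,0,0],
  [0,0,-0.015,0,0,0],
  [0,0,-0.008,0,0,0],
  [0,0,-0.003,0,0,0],
  [0,0,0,0,0,0],
  [0,0,0,0,0,0],
])

```text
time: 13.88
tool_pos: [0.4932, -0.0399, 0.0854]
tcp_rot: [0.001, 0.688, 0.726, 0.001]
wrist_force: [0.4, 0.4, -4.4]
finger_gap: 0.06
```

>>> move_arm([
  [0,0,-0.001,0,0,0],
  [0,0,-0.001,0,0,0],
  [0,0,-0.001,0,0,0],
  [0,0,0,0,0,0],
  [0,0,0,0,0,0],
])

```text
time: 14.3
tool_pos: [0.4925, -0.0408, 0.0818]
tcp_rot: [0.0, 0.688, 0.726, 0.0]
wrist_force: [-0.2, 0.2, -4.2]
finger_gap: 0.0597
```

>>> move_arm([
  [0,0,-0.001,0,0,0],
  [0,0,-0.0005,0,0,0],
  [0,0,0,0,0,0],
  [0,0,0,0,0,0],
])

```text
time: 14.63
tool_pos: [0.4924, -0.0406, 0.0801]
tcp_rot: [-0.0, 0.688, 0.726, -0.0]
wrist_force: [0.5, -0.5, -4.4]
finger_gap: 0.0598
```

>>> move_arm([
  [0,0,-0.0007,0,0,0],
  [0,0,0,0,0,0],
  [0,0,0,0,0,0],
])

```text
time: 14.88
tool_pos: [0.4925, -0.0406, 0.0798]
tcp_rot: [0.0, 0.688, 0.726, -0.0]
wrist_force: [-1.3, -0.3, -0.2]
finger_gap: 0.0598
```

>>> move_arm([
  [0,0,-0.0007,0,0,0],
  [0,0,0,0,0,0],
  [0,0,0,0,0,0],
])

```text
time: 15.13
tool_pos: [0.4925, -0.0406, 0.0797]
tcp_rot: [0.001, 0.688, 0.726, -0.0]
wrist_force: [-1.9, -0.3, 5.4]
finger_gap: 0.06
```

>>> move_arm([
  [0,0,0,0,0,0],
  [0,0,0,0,0,0],
  [0,0,0,0,0,0],
  [0,0,0,0,0,0],
  [0,0,0,0,0,0],
], fingers=0.08)

```text
time: 15.55
tool_pos: [0.4926, -0.0406, 0.0787]
tcp_rot: [0.0, 0.688, 0.726, 0.0]
wrist_force: [-0.1, 0.5, -0.3]
finger_gap: 0.0799
```

>>> move_arm([
  [0,0,0.01,0,0,0],
  [0,0,0.025,0,0,0],
  [0,0,0.035,0,0,0],
  [0,0,0.035,0,0,0],
  [0,0,0.03,0,0,0],
  [0,0,0.015,0,0,0],
], fingers=0.093)

```text
time: 16.05
tool_pos: [0.494, -0.0396, 0.2331]
tcp_rot: [0.002, 0.688, 0.726, 0.002]
wrist_force: [-0.5, 0.0, 0.1]
finger_gap: 0.093
```

>>> move_arm([
  [0.0121,-0.0262,0,0,0,-0.055],
  [0.0121,-0.0262,0,0,0,-0.055],
  [0.0121,-0.0262,0,0,0,-0.055],
  [0.0121,-0.0262,0,0,0,-0.055],
  [0.0121,-0.0262,0,0,0,-0.055],
  [0.0121,-0.0262,0,0,0,-0.055],
  [0.0121,-0.0262,0,0,0,-0.055],
  [0.0121,-0.0262,0,0,0,-0.055],
  [0.0121,-0.0262,0,0,0,-0.059],
  [0,0,0,0,0,0],
  [0,0,0,0,0,0],
  [0,0,0,0,0,0],
])

```text
time: 17.05
tool_pos: [0.6012, -0.2749, 0.2291]
tcp_rot: [-0.001, 0.845, 0.534, 0.0]
wrist_force: [0.4, 1.4, 0.5]
finger_gap: 0.0929
```

Run:
```python
from w import *
o=env.get_obs();print(o["tool_pos"],o["tcp_rot"],o["finger_gap"],2*np.arctan2(o["tcp_rot"][2],o["tcp_rot"][1]))
B=[(.5327,-.0014,.0532,.172,.158,0,.034),(.4927,-.0406,.053,.06,.06,.004,.099),(.5304,.0415,.053,.14,.052,.004,.064),(.6015,-.2768,-.446,.046,.06,0,.11)]
shot("wrist","w7",B);shot("side","s7",B)
im=cv2.imread("pics/s7.png");cv2.imwrite("pics/s7.png",cv2.resize(im[90:240,270:430],None,fx=4,fy=4,interpolation=cv2.INTER_CUBIC)[:600])
```

```text
[ 0.60117016 -0.27489113  0.22908083] [-7.69708109e-04  8.45381184e-01  5.34162764e-01  4.49934273e-04] 0.092905108481182 1.127034647862491
```

View pics/w7.png

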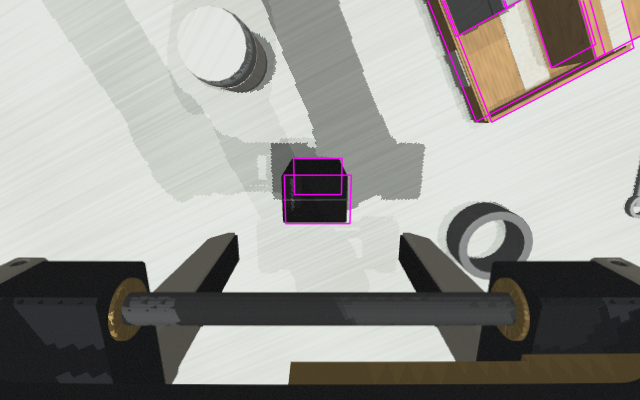

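View pics/s7.png

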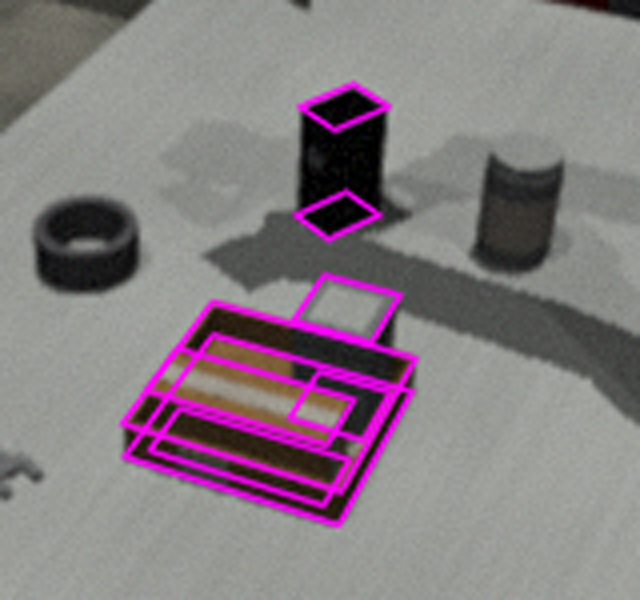

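>>> move_arm([
  [0,0,-0.017,0,0,0],
  [0,0,-0.025,0,0,0],
  [0,0,-0.03,0,0,0],
  [0,0,-0.03,0,0,0],
  [0,0,-0.025,0,0,0],
  [0,0,-0.015,0,0,0],
  [0,0,-0.005,0,0,0],
  [0,0,0,0,0,0],
  [0,0,0,0,0,0],
])

```text
time: 17.9
tool_pos: [0.6021, -0.2757, 0.083]
tcp_rot: [0.0, 0.846, 0.534, 0.001]
wrist_force: [-0.3, 1.1, -1.0]
finger_gap: 0.0929
```

>>> move_arm([
  [0,0,0,0,0,0],
  [0,0,0,0,0,0],
  [0,0,0,0,0,0],
  [0,0,0,0,0,0],
  [0,0,0,0,0,0],
  [0,0,0,0,0,0],
  [0,0,0,0,0,0],
  [0,0,0,0,0,0],
  [0,0,0,0,0,0],
], fingers=0.04, grip_force=30)

```text
time: 18.65
tool_pos: [0.6012, -0.2773, 0.0821]
tcp_rot: [0.001, 0.846, 0.533, -0.0]
wrist_force: [-0.9, -2.2, 3.4]
finger_gap: 0.0599
```

>>> move_arm([
  [0,0,0.01,0,0,0],
  [0,0,0.02,0,0,0],
  [0,0,0.03,0,0,0],
  [0,0,0.03,0,0,0],
  [0,0,0.02,0,0,0],
  [0,0,0.01,0,0,0],
  [0,0,0,0,0,0],
  [0,0,0,0,0,0],
])

```text
time: 19.32
tool_pos: [0.6008, -0.2759, 0.2009]
tcp_rot: [-0.001, 0.846, 0.534, -0.0]
wrist_force: [-0.1, -1.2, -2.3]
finger_gap: 0.06
```

Run:
```python
from w import *
o=env.get_obs();print(o["tool_pos"],o["tcp_rot"],o["finger_gap"],2*np.arctan2(o["tcp_rot"][2],o["tcp_rot"][1]))
B=[(.6015,-.2768,-.446,.046,.06,.12,.23)]
shot("wrist","w8",B)
```

```text
[ 0.60077711 -0.27593452  0.20087782] [-6.56257445e-04  8.45756197e-01  5.33568945e-01 -4.53664472e-04] 0.06001509539489552 1.1256300035432962
```

View pics/w8.png

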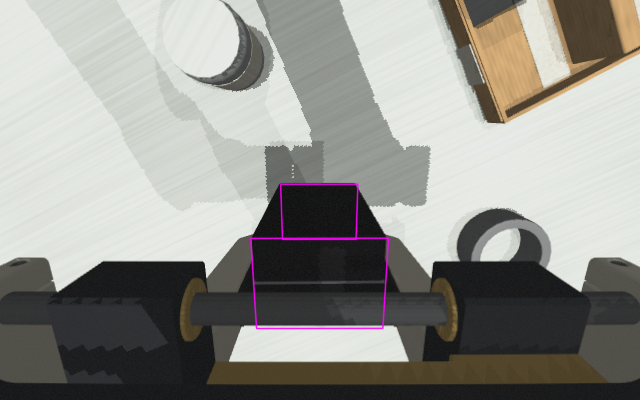

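>>> move_arm([
  [-0.0016,0.012,0,0,0,0.025],
  [-0.0032,0.024,0,0,0,0.05],
  [-0.0032,0.024,0,0,0,0.05],
  [-0.0032,0.024,0,0,0,0.05],
  [-0.0032,0.024,0,0,0,0.05],
  [-0.0032,0.024,0,0,0,0.05],
  [-0.0032,0.024,0,0,0,0.05],
  [-0.0032,0.024,0,0,0,0.05],
  [-0.0032,0.024,0,0,0,0.05],
  [-0.0032,0.024,0,0,0,0.05],
  [-0.0017,0.012,0,0,0,0.024],
  [0,0,0,0,0,0],
])

```text
time: 20.37
tool_pos: [0.5681, -0.0315, 0.2017]
tcp_rot: [-0.001, 0.685, 0.729, 0.001]
wrist_force: [0.3, 0.0, -2.7]
finger_gap: 0.0599
```

>>> move_arm([
  [0,0,0,0,0,0],
  [0,0,0,0,0,0],
])

```text
time: 20.53
tool_pos: [0.5693, -0.0387, 0.2011]
tcp_rot: [0.0, 0.689, 0.725, -0.001]
wrist_force: [-0.3, -0.3, -2.4]
finger_gap: 0.0604
```

Run:
```python
from w import *
o=env.get_obs();print(o["tool_pos"],o["tcp_rot"],o["finger_gap"],2*np.arctan2(o["tcp_rot"][2],o["tcp_rot"][1]))
B=[(.5327,-.0014,.0532,.172,.158,0,.034),(.4927,-.0406,.053,.06,.06,.004,.099),(.5304,.0415,.053,.14,.052,.004,.064),(.5696,-.0365,.053,.046,.06,.12,.23)]
shot("wrist","w9",B);shot("side","s9",B)
im=cv2.imread("pics/s9.png");cv2.imwrite("pics/s9.png",cv2.resize(im[90:240,270:430],None,fx=4,fy=4,interpolation=cv2.INTER_CUBIC)[:600])
```

```text
[ 0.56934246 -0.03867578  0.20112632] [ 3.68798673e-04  6.89129196e-01  7.24637690e-01 -1.01601671e-03] 0.06042664614845438 1.621018227484702
```

View pics/w9.png

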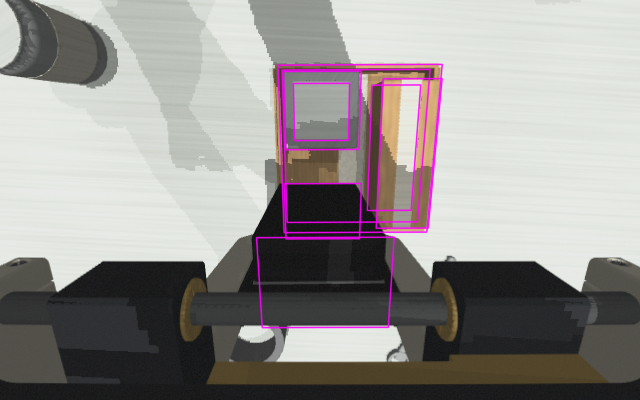

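View pics/s9.png

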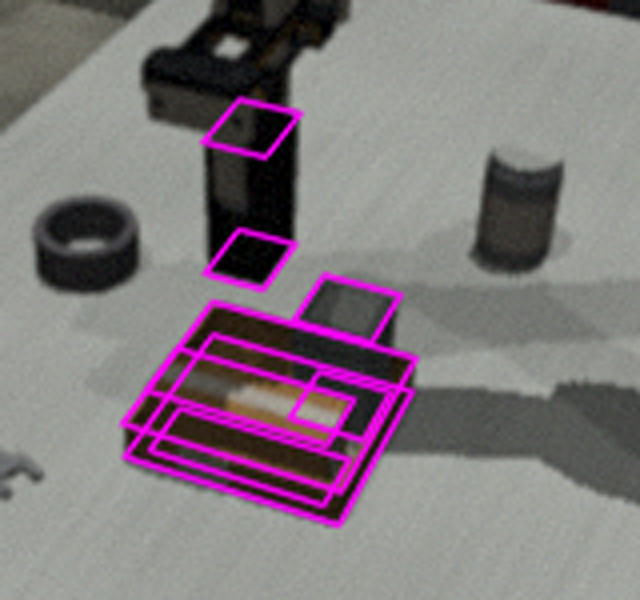

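>>> move_arm([
  [0,0,-0.015,0,0,0],
  [0,0,-0.025,0,0,0],
  [0,0,-0.025,0,0,0],
  [0,0,-0.02,0,0,0],
  [0,0,-0.015,0,0,0],
  [0,0,-0.008,0,0,0],
  [0,0,-0.003,0,0,0],
  [0,0,-0.001,0,0,0],
  [0,0,-0.001,0,0,0],
  [0,0,0,0,0,0],
  [0,0,0,0,0,0],
])

```text
time: 21.55
tool_pos: [0.5698, -0.0364, 0.0897]
tcp_rot: [0.001, 0.688, 0.726, 0.001]
wrist_force: [-1.0, 0.4, -2.8]
finger_gap: 0.0602
```

>>> move_arm([
  [0,0,-0.001,0,0,0],
  [0,0,-0.001,0,0,0],
  [0,0,0,0,0,0],
  [0,0,0,0,0,0],
])

```text
time: 21.88
tool_pos: [0.5692, -0.0365, 0.0868]
tcp_rot: [0.0, 0.688, 0.726, -0.0]
wrist_force: [-0.3, 1.2, -1.7]
finger_gap: 0.0598
```

>>> move_arm([
  [0,0,-0.0007,0,0,0],
  [0,0,0,0,0,0],
  [0,0,0,0,0,0],
])

```text
time: 22.13
tool_pos: [0.5693, -0.0364, 0.0861]
tcp_rot: [0.0, 0.688, 0.726, 0.0]
wrist_force: [0.6, -0.2, -2.5]
finger_gap: 0.0601
```

>>> move_arm([
  [0,0,-0.0007,0,0,0],
  [0,0,0,0,0,0],
  [0,0,0,0,0,0],
])

```text
time: 22.38
tool_pos: [0.5695, -0.0364, 0.086]
tcp_rot: [0.0, 0.688, 0.726, 0.0]
wrist_force: [-1.6, -0.6, 4.4]
finger_gap: 0.0599
```

Contact; release, rise and move clear for a final look.

>>> move_arm([
  [0,0,0,0,0,0],
  [0,0,0,0,0,0],
  [0,0,0,0,0,0],
  [0,0,0,0,0,0],
  [0,0,0,0,0,0],
], fingers=0.08)

```text
time: 22.8
tool_pos: [0.5692, -0.0364, 0.0852]
tcp_rot: [-0.0, 0.688, 0.726, -0.0]
wrist_force: [0.5, 0.0, -0.5]
finger_gap: 0.08
```

>>> move_arm([
  [0,0,0.01,0,0,0],
  [0,0,0.025,0,0,0],
  [0,0,0.035,0,0,0],
  [0,0,0.035,0,0,0],
  [0,0,0.03,0,0,0],
  [0,0,0.015,0,0,0],
])

```text
time: 23.3
tool_pos: [0.5708, -0.0353, 0.2403]
tcp_rot: [0.002, 0.688, 0.726, 0.003]
wrist_force: [-0.7, 0.2, -0.5]
finger_gap: 0.0802
```

>>> move_arm([
  [-0.003,-0.03,0,0,0,0],
  [-0.003,-0.03,0,0,0,0],
  [-0.003,-0.03,0,0,0,0],
  [-0.003,-0.03,0,0,0,0],
  [-0.003,-0.03,0,0,0,0],
  [-0.003,-0.03,0,0,0,0],
  [-0.003,-0.03,0,0,0,0],
  [-0.003,-0.03,0,0,0,0],
  [-0.003,-0.03,0,0,0,0],
  [-0.003,-0.03,0,0,0,0],
  [0,0,0,0,0,0],
  [0,0,0,0,0,0],
])

```text
time: 24.3
tool_pos: [0.5383, -0.3389, 0.2352]
tcp_rot: [-0.0, 0.69, 0.724, -0.0]
wrist_force: [-0.0, 0.5, -0.4]
finger_gap: 0.0801
```

Run:
```python
from w import *
B=[(.5327,-.0014,.0532,.164,.15,.004,.034),(.4927,-.0406,.053,.06,.06,.004,.099),(.5304,.0415,.053,.14,.052,.004,.064),(.5696,-.0365,.053,.046,.06,.004,.114)]
ims=[]
for n,(y,x) in (("top",(160,310)),("side",(110,285))):
    c=env.camera(n); np.savez(f"pics/{n}f.npz",**c); cv2.imwrite(f"pics/{n}full.png",c["img"][:,:,::-1])
    draw(c,n+"f",B); im=cv2.imread(f"pics/{n}f.png")
    f=lambda m:cv2.resize(m[y:y+125,x:x+100],None,fx=4,fy=4,interpolation=cv2.INTER_CUBIC)
    cv2.imwrite(f"pics/{n}f.png",np.hstack([f(c["img"][:,:,::-1]),f(im)]))
```

```text
(no output)
```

View pics/topf.png

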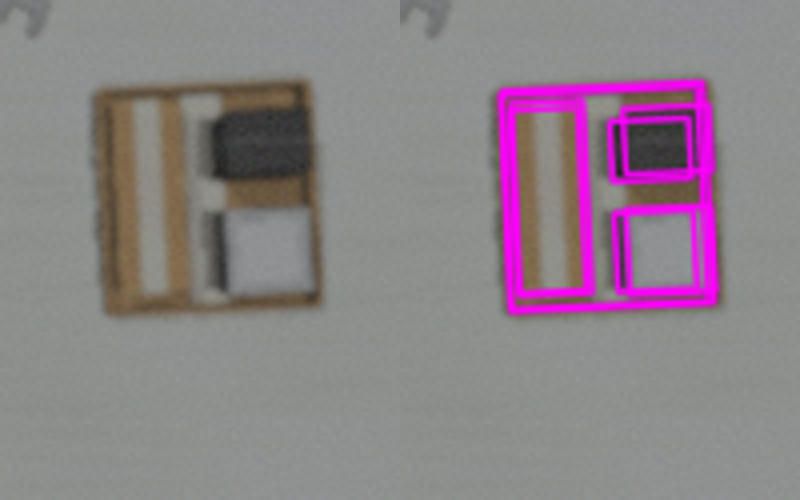

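View pics/sidef.png

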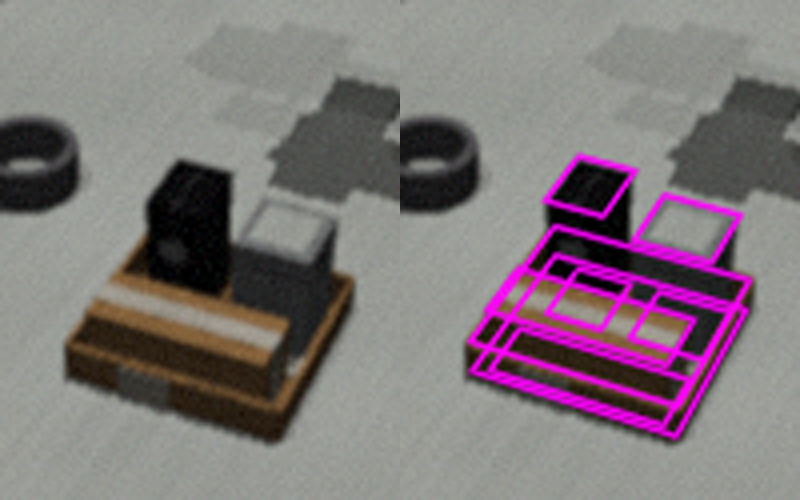

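View pics/topfull.png

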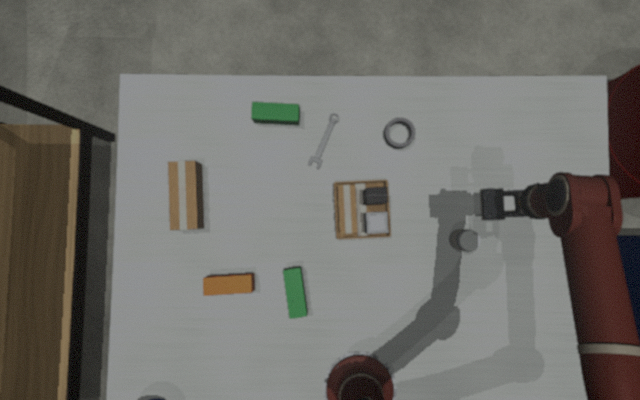

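The overlays match: all three pieces are flat inside the walls at carton pixels (334–389, 180–238) in the top view. The can, big box, tape and wrench are at their original pixels, and the gripper is clear.

```bash
python3 -c "
from cell import env
print(env.get_obs()['time']); print(env.sign_off())"
```

```text
24.4
the job is handed in; nothing more can be done
None
```

I packed the rod box, then the tin, then the case into the carton and handed the job in at 24.4 s. The rod box is along the +y wall, with the tin and case in a row along the -y wall. Each piece was lowered until the wrist force showed it touching the floor, and only then released. The force readings at the end of each move never passed about 8 N.

**Last checks:** The final top and side pictures show all three pieces upright inside the walls, matching the planned poses to about 2 mm. The can, big box, tape, wrench and the green and orange look-alikes are where they started in the top view, and the gripper is clear of everything.

**One disagreement:** The wrist camera placed things about 2–3 mm off the fit from the top and side cameras. The shift was nearly the same for the carton and the pieces, so I only moved the rod box 1 mm to allow for it.

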